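# Lay the sample cases on the label reader and scan them

## Task

Pull every sample case out of the leaning holder and lay it flat across the two black rails of the label reader, red cap pushed up square against the aluminium stop, in free space so that every two cases (those already lying there too) keep a clear gap of 10 mm or more between them and a case you hold is never brought against another. When all cases lie so, press the scan button fully down and let it go, with all of them still lying so at the end; do not shift the bottle, the phone or the carton.

Things in the scene. Friction and masses are not known exactly. Their poses are not given: they have to be found in the camera images.
- case1: sample case, square-section white plastic case 22 x 22 x 150 mm, about 60 g, plain paper label, last 30 mm at the cap end red and flush with the rest; origin: centre of the FOOT (uncapped) end face, own +z runs along the case to the cap end. It slides on the rails when pushed or dragged by a fingertip. Starts foot-down in one pocket of the holder (any pocket; may be absent)
- case2: sample case, square-section white plastic case 22 x 22 x 150 mm, about 60 g, plain paper label, last 30 mm at the cap end red and flush with the rest; origin: centre of the FOOT (uncapped) end face, own +z runs along the case to the cap end. It slides on the rails when pushed or dragged by a fingertip. Starts foot-down in one pocket of the holder (any pocket; may be absent)
- case3: sample case, square-section white plastic case 22 x 22 x 150 mm, about 60 g, plain paper label, last 30 mm at the cap end red and flush with the rest; origin: centre of the FOOT (uncapped) end face, own +z runs along the case to the cap end. It slides on the rails when pushed or dragged by a fingertip. Starts foot-down in one pocket of the holder (any pocket; may be absent)
- case4: sample case, square-section white plastic case 22 x 22 x 150 mm, about 60 g, plain paper label, last 30 mm at the cap end red and flush with the rest; origin: centre of the FOOT (uncapped) end face, own +z runs along the case to the cap end. It slides on the rails when pushed or dragged by a fingertip. Starts foot-down in one pocket of the holder (any pocket; may be absent)
- done1: sample case, square-section white plastic case 22 x 22 x 150 mm, about 60 g, plain paper label, last 30 mm at the cap end red and flush with the rest; origin: centre of the FOOT (uncapped) end face, own +z runs along the case to the cap end. It slides on the rails when pushed or dragged by a fingertip. Starts already lying on the reader, cap against the stop
- done2: sample case, square-section white plastic case 22 x 22 x 150 mm, about 60 g, plain paper label, last 30 mm at the cap end red and flush with the rest; origin: centre of the FOOT (uncapped) end face, own +z runs along the case to the cap end. It slides on the rails when pushed or dragged by a fingertip. Starts already lying on the reader, cap against the stop
- case1_cap (a point): centre of the cap end face of case1
- case2_cap (a point): centre of the cap end face of case2
- case3_cap (a point): centre of the cap end face of case3
- case4_cap (a point): centre of the cap end face of case4
- done1_cap (a point): centre of the cap end face of done1
- done2_cap (a point): centre of the cap end face of done2
- holder: fixed grey holder, base 120 x 230 x 12 mm; origin: centre of underside. Four square pockets at y = -90, -30, 30, 90 mm, 27 mm wide, 55 mm deep, leaning 15 degrees from vertical with the top towards the holder's +x; rim 80 mm high. A standing case leans likewise on the +x wall, foot about 4 mm in x and 22 mm above the origin, 95 mm of it standing out
- reader: fixed reader, white bed 190 (x) x 336 (y) x 16 mm; origin: centre of underside. Two black rails along y, 12 mm wide, at x = -40 and 40 mm, top at z = 30 mm; cases lie across them along x, axis 41 mm up, caps to +x. Aluminium stop along y, face at x = 75 mm, top at z = 46 mm. Usable from y = -150 to 150 mm (case centre line). Console 110 x 70 x 30 mm with the button at y = -205 mm
- scan (a joint): scan button travel in m: 0 released, 0.006 fully down (about 5 N), springs back; counts as pressed beyond 0.0045
- scan_top (a point): centre of the top of the round grey scan button (28 mm across), pressed straight down
- sanitiser: bystander: clear bottle with white cap, 54 mm across, 150 mm high; origin: centre of underside
- phone: bystander: black phone 150 (x) x 72 (y) x 9 mm lying flat; origin: centre of underside
- carton: bystander: open blue carton 120 (x) x 160 (y) x 90 mm, its far flap up to 130 mm; origin: centre of underside
Mind the look-alikes: they are no part of the job. What is shaped like the case2 but purple or turquoise is not meant.

How it is judged (in metres and radians):
On the way, in this order (a step that is already met when the one before it is completed fails the run):
1. all cases lie on the rails, caps against the stop, clear of one another (x of case1_cap in the frame of reader between 0.069 and 0.079 m and angle between the z axis of each of case1, case2, case3, case4, done1, done2 and the x axis of reader, either way round below 0.08 rad and y of case1_cap in the frame of reader between -0.158 and 0.158 m and z of case1 in the frame of reader between 0.037 and 0.045 m and z of case1_cap in the frame of reader between 0.037 and 0.045 m and x of case2_cap in the frame of reader between 0.069 and 0.079 m and y of case2_cap in the frame of reader between -0.158 and 0.158 m and z of case2 in the frame of reader between 0.037 and 0.045 m and z of case2_cap in the frame of reader between 0.037 and 0.045 m and x of case3_cap in the frame of reader between 0.069 and 0.079 m and y of case3_cap in the frame of reader between -0.158 and 0.158 m and z of case3 in the frame of reader between 0.037 and 0.045 m and z of case3_cap in the frame of reader between 0.037 and 0.045 m and x of case4_cap in the frame of reader between 0.069 and 0.079 m and y of case4_cap in the frame of reader between -0.158 and 0.158 m and z of case4 in the frame of reader between 0.037 and 0.045 m and z of case4_cap in the frame of reader between 0.037 and 0.045 m and x of done1_cap in the frame of reader between 0.069 and 0.079 m and y of done1_cap in the frame of reader between -0.158 and 0.158 m and z of done1 in the frame of reader between 0.037 and 0.045 m and z of done1_cap in the frame of reader between 0.037 and 0.045 m and x of done2_cap in the frame of reader between 0.069 and 0.079 m and y of done2_cap in the frame of reader between -0.158 and 0.158 m and z of done2 in the frame of reader between 0.037 and 0.045 m and z of done2_cap in the frame of reader between 0.037 and 0.045 m and horizontal distance between case1 and case2 above 0.028 m and horizontal distance between case1_cap and case2_cap above 0.028 m and horizontal distance between each of case1, case2 and case3 above 0.028 m and horizontal distance between each of case1_cap, case2_cap and case3_cap above 0.028 m and horizontal distance between each of case1, case2, case3 and case4 above 0.028 m and horizontal distance between each of case1_cap, case2_cap, case3_cap and case4_cap above 0.028 m and horizontal distance between each of case1, case2, case3, case4 and done1 above 0.028 m and horizontal distance between each of case1_cap, case2_cap, case3_cap, case4_cap and done1_cap above 0.028 m and horizontal distance between each of case1, case2, case3, case4, done1 and done2 above 0.028 m and horizontal distance between each of case1_cap, case2_cap, case3_cap, case4_cap, done1_cap and done2_cap above 0.028 m), for 0.3 s.
2. the scan button is pressed fully (value of joint scan above 0.0045 m), for 0.05 s.
At the end, for the whole second after the job is handed in: Every case present (the two already there too) at rest flat on both rails (axis 37 to 45 mm up), cap within 6 mm of the stop, square within 0.08 rad, within 158 mm of the reader's middle, centre lines 28 mm or more apart; button released (all of step 1 and linear speed of each of case1, case2, case3, case4, done1, done2 below 0.02 m/s and value of joint scan below 0.002 m); the robot touches nothing.
It fails at once if the sanitiser bottle, the phone or the carton is shifted by more than 20 mm (distance of any of sanitiser, phone, carton from where it was at the start of the episode above 0.02 m).
It fails at once if a case held in the gripper is brought against another case (over 2 N) ((contact force between the fingers and case1 above 2 N and (contact force between case1 and case2 above 2 N or contact force between case1 and case3 above 2 N or contact force between case1 and case4 above 2 N or contact force between case1 and done1 above 2 N or contact force between case1 and done2 above 2 N)) or (contact force between the fingers and case2 above 2 N and (contact force between case2 and case1 above 2 N or contact force between case2 and case3 above 2 N or contact force between case2 and case4 above 2 N or contact force between case2 and done1 above 2 N or contact force between case2 and done2 above 2 N)) or (contact force between the fingers and case3 above 2 N and (contact force between case3 and case1 above 2 N or contact force between case3 and case2 above 2 N or contact force between case3 and case4 above 2 N or contact force between case3 and done1 above 2 N or contact force between case3 and done2 above 2 N)) or (contact force between the fingers and case4 above 2 N and (contact force between case4 and case1 above 2 N or contact force between case4 and case2 above 2 N or contact force between case4 and case3 above 2 N or contact force between case4 and done1 above 2 N or contact force between case4 and done2 above 2 N))).
Of case1, case2, case3, case4 only 3 to 4 are there at a start; the rules pass over those that are not, and their reading is None.
At some moment in a run one of case1, case2, case3, case4 may be knocked a few centimetres aside while the robot is not near it.
Once in a run the grip may slacken for a moment while it holds something.
It also fails if it takes over 210 s, if anything falls off the work surface, if the arm or the gripper's body presses on something with over 40 N, if the wrist force passes 120 N, or if a joint passes its speed limit or range.

## Robot

A 6-joint arm with a two-finger parallel gripper is mounted at the origin on the work surface. World frame = base frame: x ahead of the robot, y to its left, z up, the work surface at z = 0. Lengths are in m, angles in degrees, forces in N, time in s.
With the tool pointing down it reaches from about 0.325 to 0.85 m from the base axis. Payload 15.5 kg.
Tool frame: the origin (TCP) lies at the very end of the fingers, on their centre line; the grasp point (between the pads) lies arm.grip_depth behind it (arm.grip_depth is the distance from the TCP to the grasp point, in m); z points along the fingers, y is the direction in which the jaws open and shut (so a half turn about z gives the same grasp; the last joint's range is limited). The gripper opens to 91 mm and grips with 3 to 60 N. Pads are 32 mm wide; open, the fingers measure 118 mm over their backs; the gripper's body (76 mm by 178 mm) begins 60 mm behind the grasp point.
Start: joints at [-70.789, 28.281, 77.091, -0, 74.628, -5.472], TCP at [0.261, -0.568, 0.214] pointing down, gripper open.
Joint ranges: [-166.48, 166.48], [-47.26, 123.95], [12.59, 153.08], [-70.14, 250.14], [6.76, 159.57], [-176.63, 176.63]. Speed limits (degrees/s): [108.29, 108.29, 147.25, 172.46, 172.46, 172.46].

## Interface

Orientations are given as a 3x3 rotation matrix whose columns are the frame's x, y, z axes.
In Python, from rig import arm gives the robot as it stands. Calls block until the motion is done:
- arm.move_to(position, orientation): joint-space move of the TCP to a pose.
- arm.move_l(position, orientation=None, feed=0.15): straight line of the TCP; orientation=None keeps the orientation; feed is the mean speed in m/s.
- arm.move_joints(angles): joint-space move.
- arm.grip(opening): finger opening in m; the grip force is fixed at half the most; returns when the fingers have stopped.
- arm.sleep(seconds).
- arm.solve_ik(position, orientation): joint angles nearest the present ones, or None.
- arm.snapshot(name): name is "side" or "top"; returns the picture (400x640x3 uint8, red, green, blue); there is no depth.
- arm.get_calibration(name): a dict with "intrinsics" (3x3 intrinsics, pixels), "cam_to_world" (4x4, takes a point from camera to world coordinates). Camera axes: x right, y down, z forward; pixel columns grow to the right and rows downward; lengths in m; the calibration is good to about 2 mm. A picture is of the moment at which its call begins. get_calibration takes no time and is no camera call.
A pose or a line that the arm cannot do raises arm.Unreachable and nothing moves.
- arm.sign_off(): hands the job in, once; it reports no verdict.
Readings, each from a call of its own:
- arm.current_t(): time.
- arm.current_joint_positions(): joint angles.
- arm.current_dq(): joint speeds.
- arm.current_tau(): joint torques, N m.
- arm.current_ee_pos(): TCP position.
- arm.current_tool_rot(): TCP orientation.
- arm.current_force(): force on the tool from outside, world axes, zero at the start.
- arm.current_torque(): the same for the moment, N m.
- arm.current_width(): finger opening in m.
Only numpy, scipy, OpenCV 4.12 (cv2) and the standard library are available. Lean on these libraries where they do the work, as an engineer would, in place of code of your own. Each camera call takes 0.05 s, during which the arm holds its last target.

## Working session

There is one attempt and no reset: what is moved stays moved. The work goes in short steps, each a Python script; the robot and the scene stay as the last script left them, time stands still between calls to the robot, and variables do not carry over. Pictures are saved under pics/ and viewed, and the job is handed in when it is done.

```bash
ls; mkdir -p pics; python3 - <<'E'
from rig import arm
import cv2
for n in("side","top"):
    im=arm.snapshot(n); cv2.imwrite(f"pics/{n}0.png",im[:,:,::-1])
    c=arm.get_calibration(n); print(n,c["intrinsics"],c["cam_to_world"])
print(arm.grip_depth,arm.current_tool_rot(),arm.current_width(),arm.current_t())
E
```

```text
pics
side [[422.68558926   0.         323.65949429]
 [  0.         422.68558926 196.68687677]
 [  0.           0.           1.        ]] [[-0.71475525 -0.36450402  0.59687666 -0.05646789]
 [-0.69934286  0.36436338 -0.61494625  0.67870704]
 [ 0.00667038 -0.85695749 -0.51534392  0.64915246]
 [ 0.          0.          0.          1.        ]]
top [[378.32224654   0.         323.74586017]
 [  0.         378.32224654 198.12341789]
 [  0.           0.           1.        ]] [[ 0.00130178 -0.97632983  0.21628309  0.3170111 ]
 [-0.99999238 -0.00206673 -0.00331064  0.05513524]
 [ 0.00367928 -0.21627714 -0.97632508  1.15565508]
 [ 0.          0.          0.          1.        ]]
0.0188 [[ 9.08632612e-01  4.17596299e-01 -3.27971329e-04]
 [ 4.17596413e-01 -9.08632086e-01  9.83913219e-04]
 [ 1.12873246e-04 -1.03097529e-03 -9.99999462e-01]] 0.09127781481581469 0.1
```

View pics/side0.png

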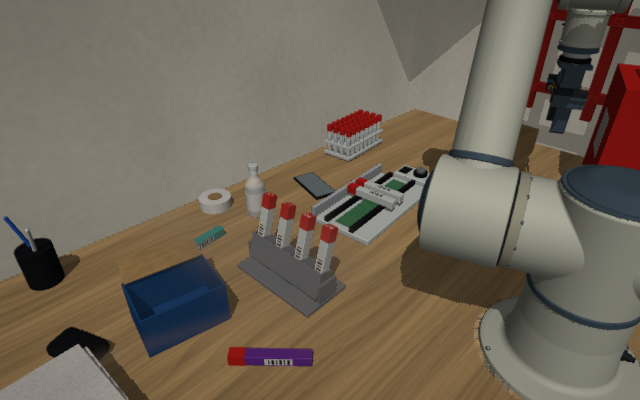

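View pics/top0.png

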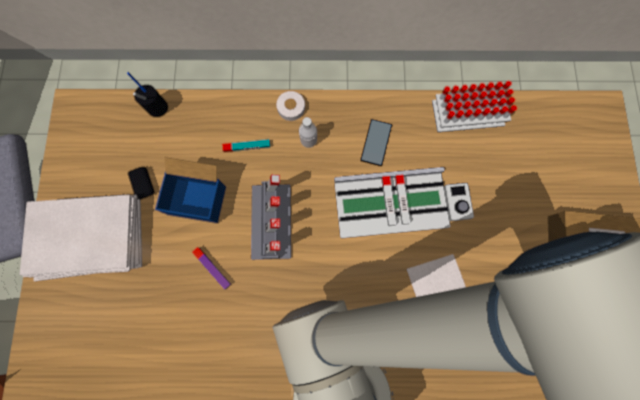

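The top view shows the holder at about (272,220) with four red caps at x≈275 and y≈180–245. The reader is at about (392,203), with two done cases at x≈390 and 402. I'll zoom in on both.

```bash
python3 - <<'E'
import cv2
t=cv2.imread("pics/top0.png");s=cv2.imread("pics/side0.png")
cv2.imwrite("pics/z1.png",cv2.resize(t[160:270,235:345],None,fx=5,fy=5,interpolation=cv2.INTER_CUBIC))
cv2.imwrite("pics/z2.png",cv2.resize(t[155:245,325:480],None,fx=5,fy=5,interpolation=cv2.INTER_CUBIC))
cv2.imwrite("pics/z3.png",cv2.resize(s[180:320,230:350],None,fx=4,fy=4,interpolation=cv2.INTER_CUBIC))
cv2.imwrite("pics/z4.png",cv2.resize(s[150:250,300:440],None,fx=5,fy=5,interpolation=cv2.INTER_CUBIC))
E
```

```text
(no output)
```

View pics/z1.png

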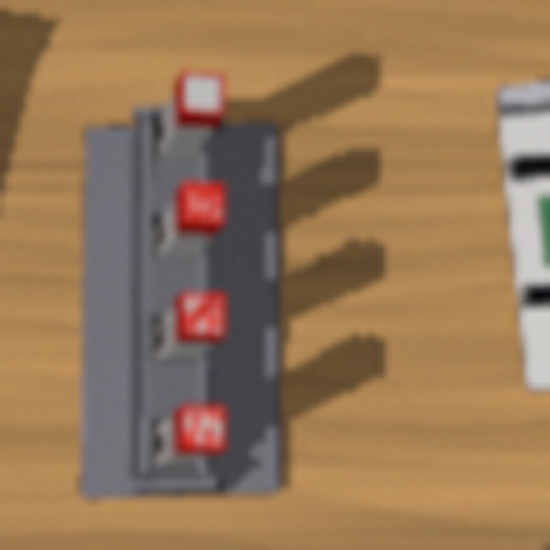

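View pics/z2.png

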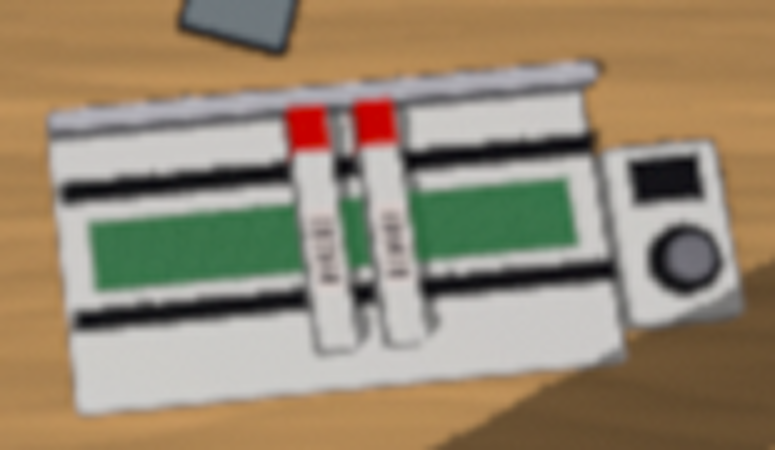

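View pics/z3.png

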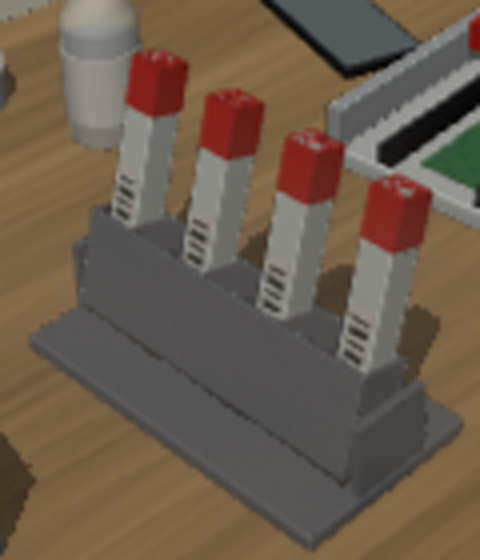

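View pics/z4.png

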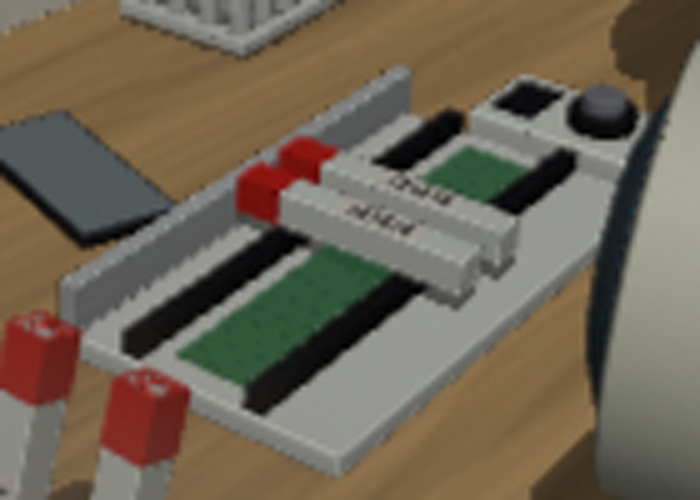

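```bash
cat > h.py <<'E'
import numpy as np, cv2
from rig import arm
CAL={n:arm.get_calibration(n) for n in("side","top")}
def ray(n,p):
    c=CAL[n];T=c["cam_to_world"];d=T[:3,:3]@np.linalg.inv(c["intrinsics"])@np.array([p[0],p[1],1.])
    return T[:3,3],d/np.linalg.norm(d)
def onz(n,p,z):
    o,d=ray(n,p);return o+d*(z-o[2])/d[2]
def tri(ps,pt):
    o1,d1=ray("side",ps);o2,d2=ray("top",pt)
    A=np.stack([d1,-d2],1);s=np.linalg.lstsq(A,o2-o1,rcond=None)[0]
    a=o1+s[0]*d1;b=o2+s[1]*d2
    return (a+b)/2,np.linalg.norm(a-b)
def proj(n,X):
    c=CAL[n];q=np.linalg.inv(c["cam_to_world"])@np.append(X,1);u=c["intrinsics"]@q[:3];return u[:2]/u[2]
def red(im): # rgb
    h=cv2.cvtColor(im,cv2.COLOR_RGB2HSV)
    return ((((h[...,0]<8)|(h[...,0]>172))&(h[...,1]>150)&(h[...,2]>70))*255).astype(np.uint8)
def blobs(m,amin=20):
    n,l,s,c=cv2.connectedComponentsWithStats(m)
    return [(c[i],s[i],l==i) for i in range(1,n) if s[i][4]>=amin]
def snap(n,f):
    im=arm.snapshot(n);cv2.imwrite(f"pics/{f}.png",im[...,::-1]);return im
E
python3 - <<'E'
from h import *
np.set_printoptions(precision=4,suppress=True)
I={n:cv2.imread(f"pics/{n}0.png")[...,::-1] for n in("side","top")}
for n in I:
    print(n)
    for c,s,l in blobs(red(I[n]),15): 
        ys,xs=np.nonzero(l); pts=np.stack([xs,ys],1).astype(np.float32)
        r=cv2.minAreaRect(pts); print(c,s, cv2.boxPoints(r).round(1).tolist())
# rails: black in top ROI
t=I["top"];g=t.max(2)
m=((g<45)*255).astype(np.uint8);m[:, :330]=0;m[:,455:]=0;m[:165]=0;m[240:]=0
for c,s,l in blobs(m,25): print("black",c,s)
h=cv2.cvtColor(t,cv2.COLOR_RGB2HSV);G=(((h[...,0]>50)&(h[...,0]<85)&(h[...,1]>90))*255).astype(np.uint8);G[:,:330]=0
for c,s,l in blobs(G,25): print("green",c,s)
E
```

```text
side
[556.687  15.   ] [548   9  19  12 115] [[548.0, 9.0], [566.0, 9.0], [566.0, 20.0], [548.0, 20.0]]
[617.605   21.8319] [608  17  20  11 119] [[608.0, 27.0], [608.0, 17.0], [627.0, 17.0], [627.0, 27.0]]
[538.4612  73.5411] [527  33  23  75 438] [[526.2000122070312, 106.30000305175781], [544.7000122070312, 32.20000076293945], [563.0999755859375, 36.79999923706055], [544.5, 110.9000015258789]]
[596.6602  86.0814] [580  49  32  73 774] [[579.7000122070312, 118.9000015258789], [601.5, 48.099998474121094], [618.2000122070312, 53.20000076293945], [596.4000244140625, 124.0]]
[625.3307 124.6114] [ 598   64   42  106 2622] [[597.7000122070312, 164.0], [611.2000122070312, 61.70000076293945], [652.4000244140625, 67.19999694824219], [638.9000244140625, 169.39999389648438]]
[353.9541 122.7015] [328 110  54  27 784] [[325.6000061035156, 125.0], [374.8999938964844, 102.0], [383.5, 120.4000015258789], [334.20001220703125, 143.39999389648438]]
[355.5192 185.1667] [347 178  20  17 156] [[344.3999938964844, 188.10000610351562], [361.0, 173.39999389648438], [368.20001220703125, 181.39999389648438], 
[... 1751 characters left out ...]
571 223.1905] [271 219   9   9  42] [[271.0, 219.0], [279.0, 219.0], [279.0, 227.0], [271.0, 227.0]]
[272.7037 247.3704] [270 242  10   9  27] [[267.0, 246.39999389648438], [270.8999938964844, 241.89999389648438], [279.0, 249.0], [275.1000061035156, 253.5]]
[197.7922 252.4156] [193 247  11  12  77] [[191.5, 252.5], [197.5, 246.5], [203.5, 252.5], [197.5, 258.5]]
black [423.747  185.0241] [406 182  37   7  83]
black [359.9897 191.0103] [338 188  44   7  97]
black [428.0471 210.2353] [410 208  38   6  85]
black [363.1546 216.4742] [341 214  45   6  97]
green [422.7878 198.4377] [407 192  33  15 377]
green [395.5909 201.0682] [394 195   5  13  44]
green [363.9179 204.0103] [344 197  41  15 487]
```

```bash
python3 - <<'E'
from h import *
np.set_printoptions(precision=4,suppress=True)
u=lambda p,s,o:((np.array(p)+.5)/s-.5+o)
top=[u(p,5,(235,160)) for p in[(203,95),(203,205),(203,315),(203,427)]]
sd=[u(p,4,(230,180)) for p in[(161,55),(234,95),(313,138),(401,184)]]
for a,b in zip(sd,top): print("cap",*tri(a,b))
for nm,p in dict(LT=(83,128),RT=(280,122),RB=(283,490),LB=(82,497)).items():
    q=u(p,5,(235,160));print(nm,onz("top",q,0),onz("top",q,.012))
# side holder base corners: z=12 top face
for nm,p in dict(farleft=(35,340),near=(312,540),right=(460,420)).items():
    q=u(p,4,(230,180));print("side",nm,onz("side",q,0),onz("side",q,.012))
# reader
U=lambda p:u(p,5,(325,155))
for nm,p,z in [("LB",(77,413),.016),("RB",(625,360),.016),("stopL",(50,118),.046),("stopR",(600,72),.046),("rail1L",(63,192),.03),("rail1R",(592,145),.03),("rail2L",(75,320),.03),("rail2R",(615,270),.03),
  ("d1cap",(307,107),.052),("d1foot",(337,352),.052),("d2cap",(373,101),.052),("d2foot",(405,345),.052),("button",(687,256),.04)]:
    print(nm,onz("top",U(p),z))
V=lambda p:u(p,5,(300,150))
print("button",tri(V((605,100)),U((689,255))))
print("d1 cap far top corner etc", tri(V((262,168)),U((307,107))), tri(V((308,141)),U((373,101))))
print("d1 foot top mid", tri(V((462,267)),U((337,352))))
print("rail near end L", tri(V((262,395)),U((75,320))), tri(V((130,335)),U((63,192))))
E
```

```text
cap [0.5892 0.1832 0.1721] 0.0019066601861081752
cap [0.5291 0.1819 0.1718] 0.0030169245165484965
cap [0.4702 0.1802 0.1711] 0.0029328682968894496
cap [0.4109 0.178  0.1707] 0.0013449605061094316
LT [0.6142 0.2798 0.    ] [0.6112 0.2775 0.012 ]
RT [0.6184 0.1558 0.    ] [0.6153 0.1548 0.012 ]
RB [0.3887 0.1493 0.    ] [0.3879 0.1484 0.012 ]
LB [0.3843 0.2706 0.    ] [0.3836 0.2684 0.012 ]
side farleft [0.6205 0.2668 0.    ] [0.608  0.2744 0.012 ]
side near [0.3928 0.26   0.    ] [0.3845 0.2678 0.012 ]
side right [0.3982 0.1414 0.    ] [0.3898 0.1513 0.012 ]
LB [0.4488 0.0021 0.016 ]
RB [ 0.4817 -0.3313  0.016 ]
stopL [0.6249 0.0185 0.046 ]
stopR [ 0.6549 -0.3183  0.046 ]
rail1L [0.5825 0.0102 0.03  ]
rail1R [ 0.6129 -0.3156  0.03  ]
rail2L [0.5033 0.0035 0.03  ]
rail2R [ 0.5346 -0.3243  0.03  ]
d1cap [ 0.6305 -0.1371  0.052 ]
d1foot [ 0.4809 -0.1496  0.052 ]
d2cap [ 0.6344 -0.1773  0.052 ]
d2foot [ 0.4851 -0.1899  0.052 ]
button [ 0.5414 -0.365   0.04  ]
button (array([ 0.5392, -0.3626,  0.0507]), np.float64(0.0013912393766266546))
d1 cap far top corner etc (array([ 0.6267, -0.1377,  0.0573]), np.float64(0.005560563545932389)) (array([ 0.6286, -0.1782,  0.059 ]), np.float64(0.008965980051634683))
d1 foot top mid (array([ 0.4845, -0.1488,  0.0468]), np.float64(0.006701314330465922))
rail near end L (array([0.5017, 0.0025, 0.0305]), np.float64(0.0036101634788047333)) (array([0.5828, 0.0109, 0.032 ]), np.float64(0.0018882363704106988))
```

```bash
python3 - <<'E'
from h import *
np.set_printoptions(precision=4,suppress=True)
u=lambda p,s,o:((np.array(p)+.5)/s-.5+o)
caps=np.array([[.5892,.1832,.1721],[.5291,.1819,.1718],[.4702,.1802,.1711],[.4109,.178,.1707]])
yaw=np.radians(1.65);hx=np.array([np.sin(yaw),-np.cos(yaw),0]);hy=np.array([np.cos(yaw),np.sin(yaw),0])
H=np.array([.5005,.213,0])
for c in caps:
    print("cap in holder",(c-H)@hx,(c-H)@hy)
    for L in(1,-1):
        pass
# model: foot fx, project axis at s=150,100,60 for fx=+-4
for fx in(.004,-.004):
  for yy in(-.09,.03):
    f=H+hx*fx+hy*yy+[0,0,.022];a=hx*np.sin(np.radians(15))+np.array([0,0,np.cos(np.radians(15))])
    for s in(.15,.1,.06):
        X=f+a*s;ps=proj("side",X);pt=proj("top",X)
        print(fx,yy,s,"side z3",((ps+.5-(230,180))*4-.5).round(0),"top z1",((pt+.5-(235,160))*5-.5).round(0))
# lean from side view D
c=caps[3];o,d=ray("side",u((366,358),4,(230,180)));A=np.stack([d,-hx,-np.array([0,0,1])],1)
k=np.linalg.solve(A,c-o);print("lean D",k[1:],np.degrees(np.arctan2(k[1],k[2])))
E
```

```text
cap in holder 0.032341667547238405 0.08780516237821046
cap in holder 0.03191061198855763 0.027692649611688033
cap in holder 0.03191394331999627 -0.031231878293949293
cap in holder 0.032405549754584484 -0.09057063732304825
0.004 -0.09 0.15 side z3 [415. 181.] top z1 [223. 425.]
0.004 -0.09 0.1 side z3 [397. 270.] top z1 [209. 434.]
0.004 -0.09 0.06 side z3 [382. 339.] top z1 [199. 441.]
0.004 0.03 0.15 side z3 [249.  94.] top z1 [223. 200.]
0.004 0.03 0.1 side z3 [235. 178.] top z1 [209. 219.]
0.004 0.03 0.06 side z3 [224. 243.] top z1 [199. 233.]
-0.004 -0.09 0.15 side z3 [405. 188.] top z1 [208. 425.]
-0.004 -0.09 0.1 side z3 [386. 277.] top z1 [195. 435.]
-0.004 -0.09 0.06 side z3 [372. 346.] top z1 [185. 441.]
-0.004 0.03 0.15 side z3 [238. 100.] top z1 [208. 200.]
-0.004 0.03 0.1 side z3 [224. 184.] top z1 [195. 219.]
-0.004 0.03 0.06 side z3 [213. 249.] top z1 [185. 233.]
lean D [-0.0258 -0.0952] -164.85632930785602
```

```bash
cat >> h.py <<'E'
rd=np.radians
YR=rd(5.3);rx=np.array([np.cos(YR),np.sin(YR),0]);ry=np.array([-np.sin(YR),np.cos(YR),0]);RO=np.array([.5583,-.1566,0.])
ZZ=np.array([0,0,1.])
yaw=rd(1.65);hx=np.array([np.sin(yaw),-np.cos(yaw),0]);hy=np.array([np.cos(yaw),np.sin(yaw),0])
ax=hx*np.sin(rd(15))+ZZ*np.cos(rd(15))
CAPS=np.array([[.5892,.1832,.169],[.5291,.1819,.1688],[.4702,.1802,.1684],[.4109,.178,.168]])
def rdr(x,y,z): return RO+rx*x+ry*y+ZZ*z
def rinv(P): d=np.asarray(P)-RO;return np.array([d@rx,d@ry,d[2]])
def pick_R(mode,p,flip):
    """mode A: approach +hy ; B: toward -hx ; C: toward +hx; p deg tilt beyond perpendicular (nose down)"""
    perp={'A':hy,'B':np.cross(hy,ax) ,'C':-np.cross(hy,ax)}[mode]
    if mode in'BC':
        s=-hx if mode=='B' else hx
        perp=perp if perp@s>0 else -perp
    z=perp*np.cos(rd(p))-ax*np.sin(rd(p))
    j=np.cross(ax,perp); 
    if flip:j=-j
    return np.stack([np.cross(j,z),j,z],1)
def place_R(Rp,tilt_to=None):
    j=Rp[:,1];C0=np.stack([np.cross(j,ax),j,ax],1)
    for s in(1,-1):
        C1=np.stack([np.cross(s*ry,rx),s*ry,rx],1)
        R=C1@C0.T@Rp
        if R[2,2]<0:return R
E
python3 - <<'E'
from h import *
np.set_printoptions(precision=0,suppress=True)
q0=arm.current_joint_positions()
for mode in'ABC':
  for p in(0,15,30,45):
    for fl in(0,1):
      Rp=pick_R(mode,p,fl);Rl=place_R(Rp)
      out=[]
      for i in range(4):
        for dl in(0,.08):
            P=CAPS[i]-ax*.035+Rp[:,2]*.008+ax*dl
            q=arm.solve_ik(P,Rp);out.append('-' if q is None else str(np.round(q).astype(int)) if (i in(0,3) and dl==0) else 'o')
      for y in(-.135,.13):
            P=rdr(.037,y,.041)+Rl[:,2]*.008
            q=arm.solve_ik(P,Rl);out.append('-' if q is None else str(np.round(q).astype(int)))
      print(mode,p,fl,'zdn',round(Rp[2,2],2),*out)
E
```

```text
A 0 0 zdn 0.0 [ 25  73 132 206 113 116] o o o o - - - [ -30   43   79    0   58 -126] [  -8   38   93    0   49 -103]
A 0 1 zdn 0.0 [ 25  73 132 206 113 -64] o o o o - - - [-30  43  79   0  58  54] [-8 38 93  0 49 77]
A 15 0 zdn -0.25 [ 20  60 136 194  91 110] o o o - - - - [ -26   49   66   -8   77 -119] [  -6   44   80   -3   71 -100]
A 15 1 zdn -0.25 [ 20  60 136 194  91 -70] o o o - - - - [-26  49  66  -8  77  61] [-6 44 80 -3 71 80]
A 30 0 zdn -0.48 [ 15  43 133 185  57 107] o o o o o - - [ -23   57   53  -14   97 -117] [ -5  52  66  -5  91 -99]
A 30 1 zdn -0.48 [ 15  43 133 185  57 -73] o o o o o - - [-23  57  53 -14  97  63] [-5 52 66 -5 91 81]
A 45 0 zdn -0.68 [ 10  31 124 168  22 118] o o o o o [ 18  35 149 182  52 111] o [ -21   66   38  -20  116 -119] [ -4  61  53  -7 110 -99]
A 45 1 zdn -0.68 [ 10  31 124 168  22 -62] o o o o o [ 18  35 149 182  52 -69] o [-21  66  38 -20 116  61] [ -4  61  53  -7 110  81]
B 0 0 zdn 0.26 [-19  72  85  77 112 114] o o o o o [-27  74 108  61 104  88] o [ -30   43   79    0   58 -126] [  -8   38   93    0   49 -103]
B 0 1 zdn 0.26 [-19  72  
[... 1329 characters left out ...]

C 15 1 zdn -0.5 [  36   54   66  -47  100 -136] o o o o o [  45   47   88  -39   94 -121] o [-26  49  66  -8  77  61] [-6 44 80 -3 71 80]
C 30 0 zdn -0.71 [ 32  47  70 -38  89  40] o o o o o [ 41  39  92 -33  83  54] o [ -23   57   53  -14   97 -117] [ -5  52  66  -5  91 -99]
C 30 1 zdn -0.71 [  32   47   70  -38   89 -140] o o o o o [  41   39   92  -33   83 -126] o [-23  57  53 -14  97  63] [-5 52 66 -5 91 81]
C 45 0 zdn -0.87 [ 27  41  75 -27  79  34] o o o o o [ 35  32  97 -26  71  47] o [ -21   66   38  -20  116 -119] [ -4  61  53  -7 110 -99]
C 45 1 zdn -0.87 [  27   41   75  -27   79 -146] o o o o o [  35   32   97  -26   71 -133] o [-21  66  38 -20 116  61] [ -4  61  53  -7 110  81]
```

```bash
cat >> h.py <<'E'
RP=pick_R('C',15,0);RL=place_R(RP)
DEP=.006
def goto_pick(i,s=.095):
    arm.grip(.044)
    P=CAPS[i]-ax*(.15-s)+RP[:,2]*DEP
    arm.move_to(P-RP[:,2]*.10+[0,0,.06],RP)
    arm.move_l(P-RP[:,2]*.10,RP,feed=.2)
    arm.move_l(P,RP,feed=.08)
def force(): return np.round(arm.current_force(),1)
E
python3 - <<'E'
from h import *
np.set_printoptions(precision=4,suppress=True)
arm.move_to([.42,.0,.40],RL)
goto_pick(3)
print(arm.current_ee_pos(),force(),arm.current_t())
snap("side","s1");snap("top","t1")
s=cv2.imread("pics/s1.png");t=cv2.imread("pics/t1.png")
cv2.imwrite("pics/s1z.png",cv2.resize(s[150:310,220:420],None,fx=4,fy=3.7))
cv2.imwrite("pics/t1z.png",cv2.resize(t[160:270,225:365],None,fx=5,fy=5))
E
```

```text
[0.4108 0.1874 0.112 ] [-0.1  0.   0.4] 7.3917
```

View pics/s1z.png

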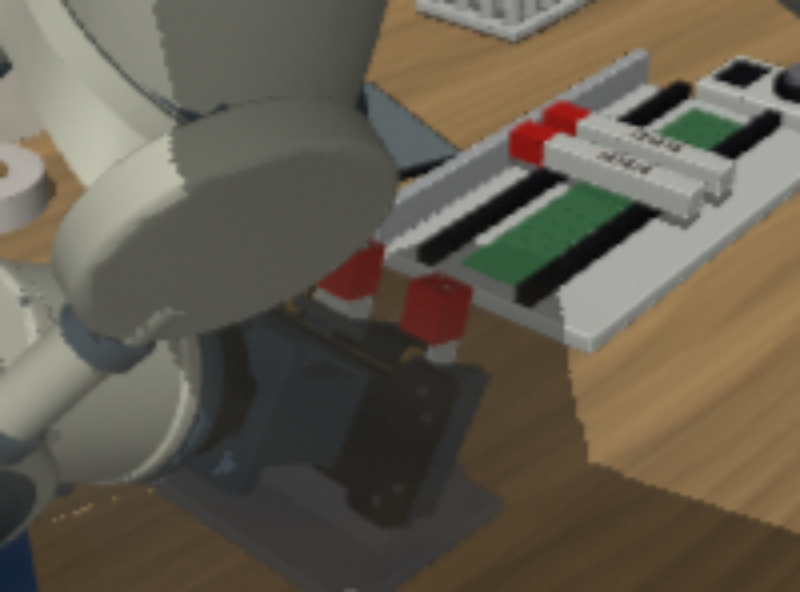

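View pics/t1z.png

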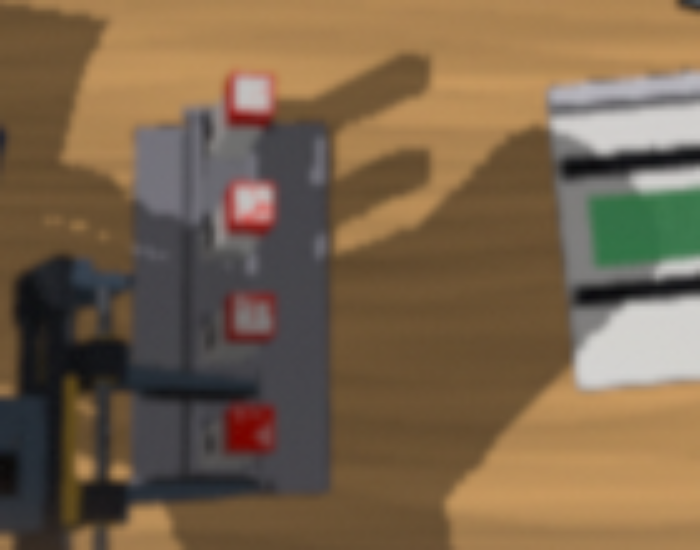

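The top view shows the fingers on either side of the nearest case (cap at about (275,246) full-frame), clear of its neighbour. Next I'll grip it, lift it along its lean and look again.

```bash
cat >> h.py <<'E'
def lift():
    w=arm.grip(.0); print("w",arm.current_width(),force())
    p=np.array(arm.current_ee_pos())
    arm.move_l(p+ax*.09,RP,feed=.10)
    arm.move_l(p+ax*.09+[0,0,.10],RP,feed=.2)
    print("w lifted",arm.current_width(),force())
E
python3 - <<'E'
from h import *
np.set_printoptions(precision=4,suppress=True)
lift()
arm.move_to([.45,.08,.36],RL)
print(arm.current_width(),force(),arm.current_t())
s=snap("side","s2");t=snap("top","t2")
v=np.vstack([s,t])[...,::-1];cv2.imwrite("pics/v2.png",cv2.resize(v,None,fx=.75,fy=.75,interpolation=cv2.INTER_AREA))
E
```

```text
w 0.021615593078549024 [-0.5  1.  -0.2]
w lifted 0.021559676981176744 [ 0.3 -1.  -1.5]
0.021678966652534066 [-0.3 -0.1 -0.1] 11.8167
```

View pics/v2.png

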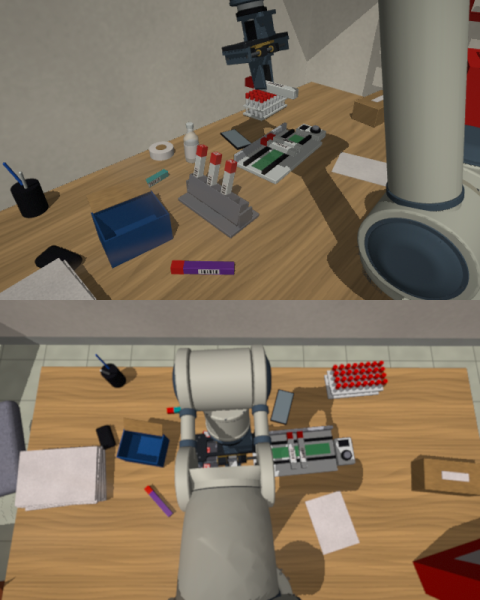

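```bash
python3 - <<'E'
from h import *
s=cv2.imread("pics/s2.png");cv2.imwrite("pics/s2z.png",cv2.resize(s[40:150,290:420],None,fx=6,fy=5.4))
f=np.array(arm.current_ee_pos())-RL[:,2]*DEP
for s_ in(0,.15):
    for d in((1,1),(1,-1),(-1,1),(-1,-1)):
        X=f+rx*(s_-.095)+ry*d[0]*.011+ZZ*d[1]*.011
        print(s_,d,((proj("side",X)-(290,40)+.5)*(6,5.4)-.5).round())
E
```

```text
0 (1, 1) [610. 443.]
0 (1, -1) [603. 505.]
0 (-1, 1) [648. 424.]
0 (-1, -1) [641. 486.]
0.15 (1, 1) [217. 347.]
0.15 (1, -1) [216. 404.]
0.15 (-1, 1) [258. 332.]
0.15 (-1, -1) [257. 389.]
```

View pics/s2z.png

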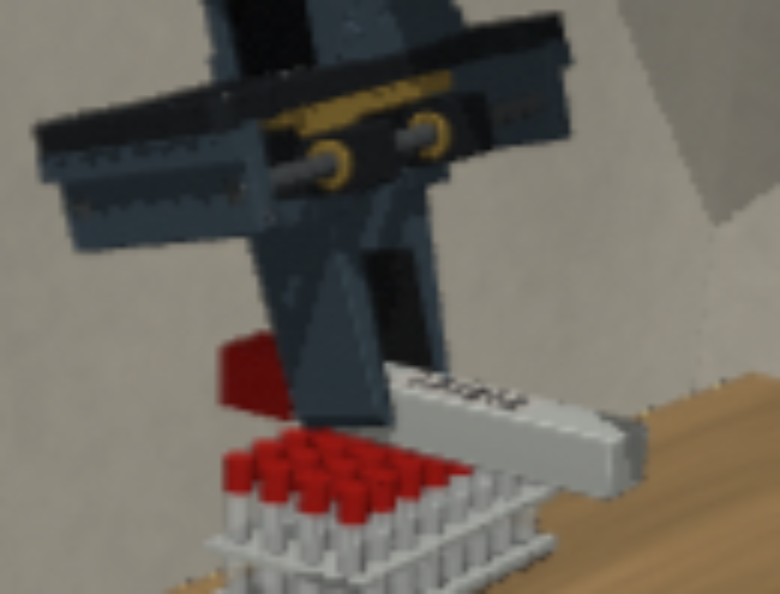

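```bash
cat >> h.py <<'E'
def place(y,xc=.071,s=.095):
    tgt=lambda z:rdr(xc-.15+s,y,z)+RL[:,2]*DEP
    arm.move_to(tgt(.16),RL)
    arm.move_l(tgt(.06),RL,feed=.15)
    print("w over",arm.current_width(),arm.current_t())
    arm.sleep(.2);f0=np.array(arm.current_force())
    z=.048
    arm.move_l(tgt(z),RL,feed=.05)
    while z>.0395:
        f=np.array(arm.current_force())-f0
        if abs(f[2])>2.5 or np.linalg.norm(f)>6: break
        z-=.001;arm.move_l(tgt(z),RL,feed=.03)
    print("contact z",round(z,4),np.round(f,1),"w",arm.current_width())
    return z
def release(y):
    arm.grip(.036)
    p=np.array(arm.current_ee_pos())
    arm.move_l(p-RL[:,2]*.03,RL,feed=.08)
    arm.move_l(p-RL[:,2]*.03+[0,0,.12],RL,feed=.25)
E
python3 - <<'E'
from h import *
place(-.135); release(-.135)
arm.move_to([.42,.0,.40],RL)
print(arm.current_t())
E
```

```text
w over 0.022016984610000262 14.3667
contact z 0.041 [-2.9  0.6  8.1] w 0.02186507855605035
19.7833
```

```bash
python3 - <<'E'
from h import *
np.set_printoptions(precision=4,suppress=True)
goto_pick(2)
print(arm.current_ee_pos(),force(),arm.current_t())
s=snap("side","s3");t=snap("top","t3")
v=np.vstack([cv2.resize(s[140:260,270:450],None,fx=3.3,fy=2.5),cv2.resize(t[155:255,305:485],None,fx=3.3,fy=2.8)])
v=v[...,::-1]
cv2.imwrite("pics/v3.png",v)
E
```

```text
[0.4701 0.1897 0.1124] [0.3 0.1 0.3] 24.2917
```

View pics/v3.png

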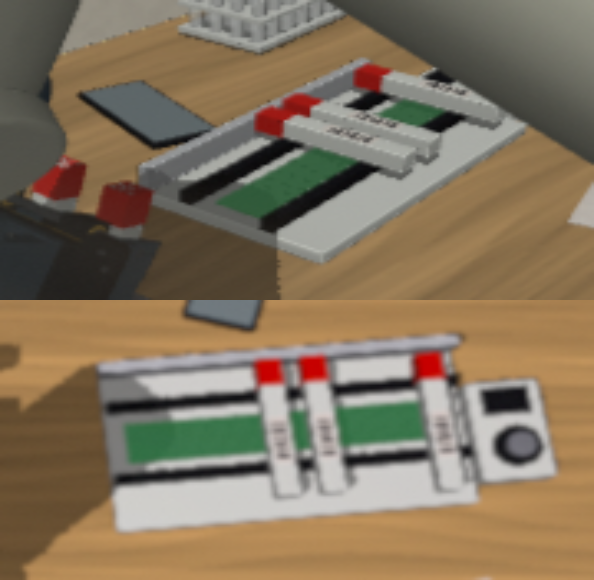

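The top view shows the first placed case at the right end of the reader, parallel to the done pair, with its cap close to the stop. Now the second case.

```bash
cat >> h.py <<'E'
def cycle(i,y,tag):
    goto_pick(i); snap("side",f"s{tag}p");snap("top",f"t{tag}p")
    carry(y,tag)
def carry(y,tag):
    lift();arm.move_to([.45,.08,.36],RL)
    print("mid w",arm.current_width());s=snap("side",f"s{tag}m")
    cv2.imwrite(f"pics/s{tag}mz.png",cv2.resize(s[40:150,290:420],None,fx=6,fy=5.4)[...,::-1])
E
python3 - <<'E'
from h import *
carry(-.083,"4")
E
```

```text
w 0.02140008991710167 [-0.8 -0.8  0.1]
w lifted 0.02179646118139632 [-0.4 -0.6 -0.7]
mid w 0.021560734457463145
```

View pics/s4mz.png

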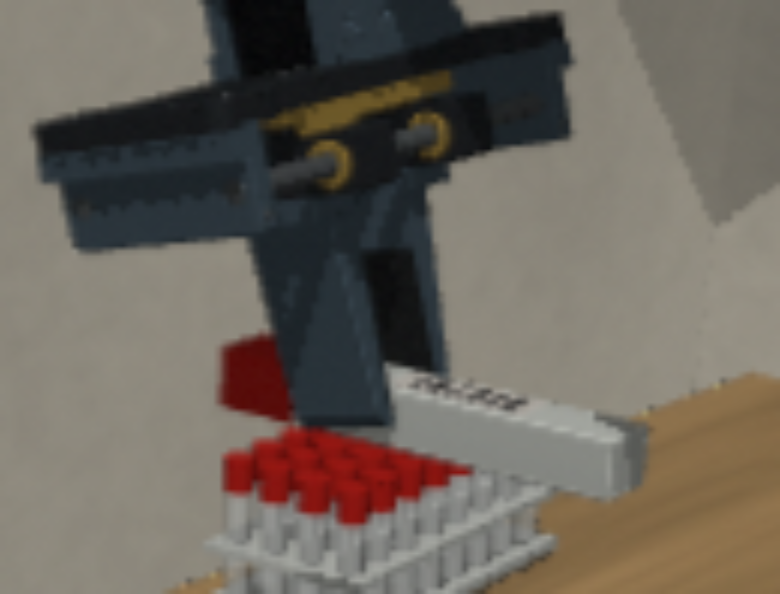

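The held case sits the same as the first one did, with its foot at about (625,460) in the zoom. Placing it.

```bash
cat >> h.py <<'E'
def view(tag):
    s=cv2.imread(f"pics/s{tag}p.png");t=cv2.imread(f"pics/t{tag}p.png")
    cv2.imwrite(f"pics/v{tag}.png",np.vstack([cv2.resize(s[140:260,270:450],None,fx=3.3,fy=2.5),cv2.resize(t[155:255,245:485],None,fx=2.475,fy=2.8)]))
E
python3 - <<'E'
from h import *
place(-.083); release(-.083)
arm.move_to([.42,.0,.40],RL)
goto_pick(1); snap("side","s5p");snap("top","t5p");view("5")
print(arm.current_ee_pos(),force(),arm.current_t())
E
```

```text
w over 0.021281960755523712 31.0
contact z 0.041 [-2.4  2.  14. ] w 0.021780077747343987
[0.52891494 0.19134522 0.11278958] [-0.1  0.2 -0.5] 40.825
```

View pics/v5.png

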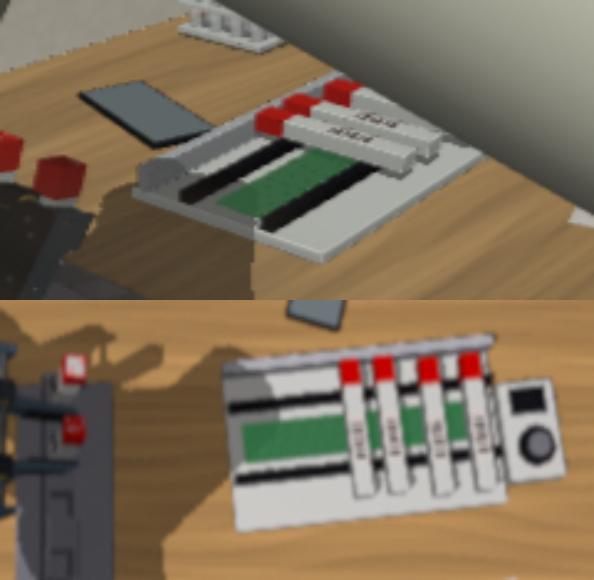

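Four cases now lie parallel on the reader. The next one in the holder is between the fingers, so I'll carry it.

```bash
python3 - <<'E'
from h import *
carry(.07,"6")
E
```

```text
w 0.021665918764535542 [ 3.4  0.2 -1.6]
w lifted 0.021665785159022476 [ 0.3 -1.1 -0.9]
mid w 0.021847778513546478
```

View pics/s6mz.png

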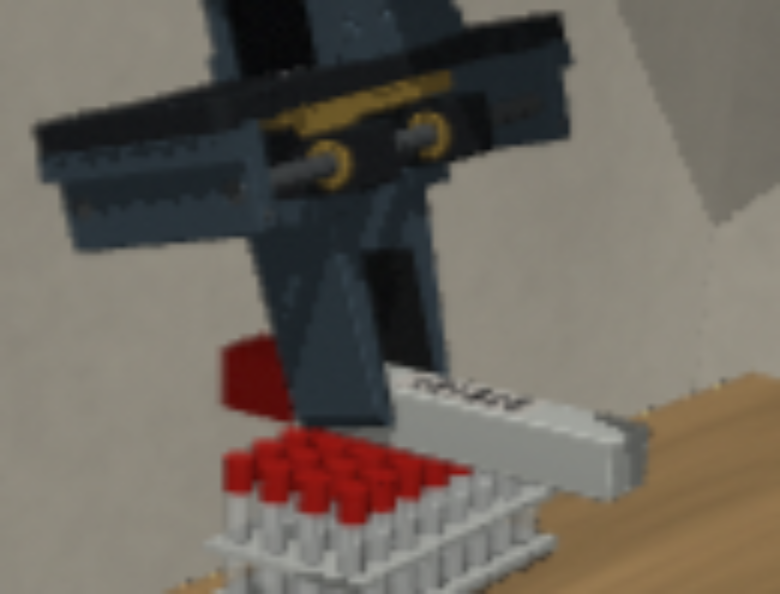

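The grasp is again the same, with the foot at about (625,460). Placing it, then on to the fourth.

```bash
python3 - <<'E'
from h import *
place(.07); release(.07)
arm.move_to([.42,.0,.40],RL)
goto_pick(0); snap("side","s7p");snap("top","t7p");view("7")
print(arm.current_ee_pos(),force(),arm.current_t())
E
```

```text
w over 0.02202224923791991 46.9833
contact z 0.042 [-0.6  0.2  3.4] w 0.021801608648962544
[0.58903091 0.19266135 0.11301943] [ 0.1  0.2 -0.1] 56.1833
```

View pics/v7.png

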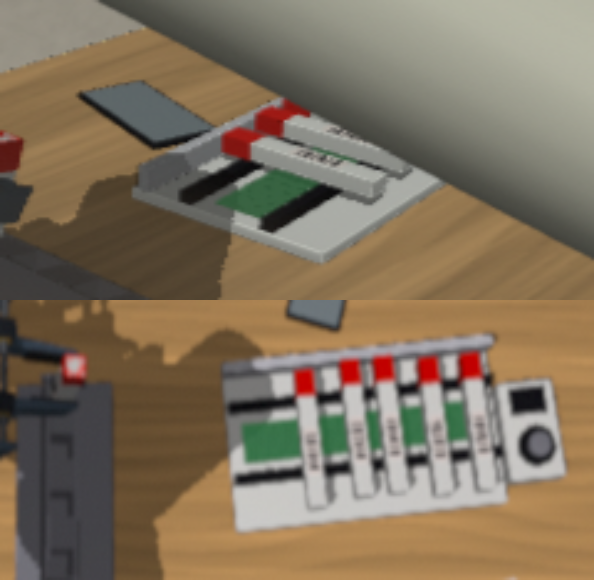

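```bash
python3 - <<'E'
from h import *
carry(.13,"8")
E
```

```text
w 0.02192726230975904 [ 3.   0.3 -1.6]
w lifted 0.02188509403911816 [ 0.4  0.3 -1.2]
mid w 0.021844627525558935
```

View pics/s8mz.png

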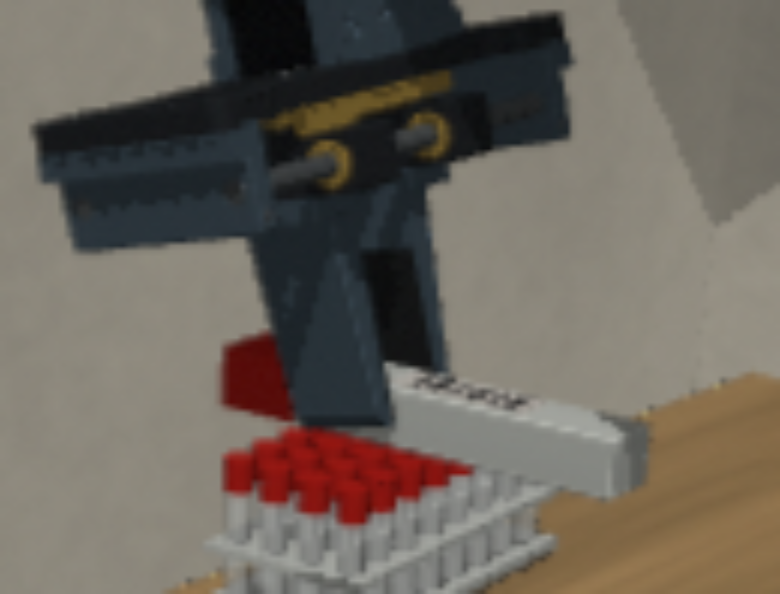

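Same again. Placing the fourth, then moving clear so both cameras can see the whole reader.

```bash
cat >> h.py <<'E'
def meas(tag):
    t=snap("top",f"t{tag}");s=snap("side",f"s{tag}")
    m=red(t);m[:,:330]=0;m[:,450:]=0;m[:160]=0
    for c,st,l in sorted(blobs(m,15),key=lambda b:-b[0][0]):
        x0=int(st[0]);print("cap centroid rdr@52mm",np.round(rinv(onz("top",c,.052)),4),st[4])
    v=np.vstack([cv2.resize(s[140:260,270:450],None,fx=4,fy=2.5),cv2.resize(t[160:245,325:480],None,fx=720/155,fy=3.5)])[...,::-1]
    cv2.imwrite(f"pics/v{tag}.png",v)
E
python3 - <<'E'
from h import *
place(.13); release(.13)
arm.move_to([.30,.35,.40],RL)
meas("9");print(arm.current_t())
E
```

```text
w over 0.02150059133118757 62.1667
contact z 0.041 [-2.1  0.5  8.7] w 0.02195324605460896
cap centroid rdr@52mm [ 0.0542 -0.1326  0.052 ] 75
cap centroid rdr@52mm [ 0.0545 -0.0811  0.052 ] 73
cap centroid rdr@52mm [ 0.0613 -0.0266  0.052 ] 65
cap centroid rdr@52mm [0.0607 0.0143 0.052 ] 66
cap centroid rdr@52mm [0.0539 0.0707 0.052 ] 65
cap centroid rdr@52mm [0.0541 0.1307 0.052 ] 66
68.05
```

View pics/v9.png

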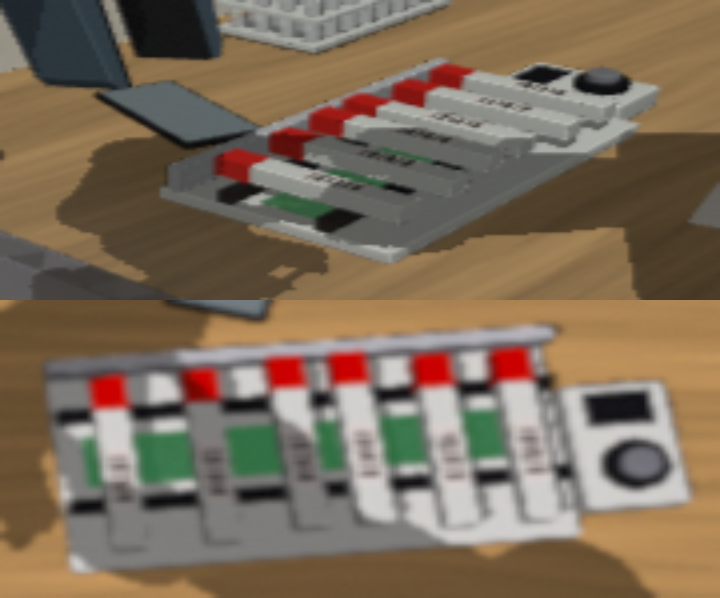

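The four new cases lie about 7 mm short of the stop compared with the done pair (cap centroids x≈0.054 against 0.061). I'll push each one home by its foot with the closed fingertips.

```bash
cat >> h.py <<'E'
RV=place_R(pick_R('C',0,0))
def push(y,zt=.032,xmax=-.086):
    arm.move_to(rdr(-.125,y,.12),RV)
    arm.move_l(rdr(-.125,y,zt),RV,feed=.15)
    arm.sleep(.2);f0=np.array(arm.current_force());x=-.108
    arm.move_l(rdr(x,y,zt),RV,feed=.05)
    first=None
    while x<xmax:
        x+=.001;arm.move_l(rdr(x,y,zt),RV,feed=.02)
        f=-(np.array(arm.current_force())-f0)@rx
        if f>.5 and first is None:first=round(x,4)
        if f>3.5:break
    print("push",y,"first",first,"end x",round(x,4),"f",round(f,1))
    arm.move_l(rdr(x-.02,y,zt),RV,feed=.08)
    arm.move_l(rdr(x-.02,y,.12),RV,feed=.2)
E
python3 - <<'E'
from h import *
arm.grip(0.0)
arm.move_to(rdr(-.125,.13,.25),RV)
push(.13);print(arm.current_t());push(.07);print(arm.current_t())
E
```

```text
push 0.13 first -0.09 end x -0.09 f 4.8
77.8167
push 0.07 first -0.09 end x -0.09 f 3.7
85.0917
```

```bash
python3 - <<'E'
from h import *
push(-.083);push(-.135)
arm.move_to([.30,.35,.40],RL)
meas("10");print(arm.current_t())
E
```

```text
push -0.083 first -0.102 end x -0.089 f 5.0
push -0.135 first -0.095 end x -0.088 f 10.4
cap centroid rdr@52mm [ 0.0618 -0.1327  0.052 ] 69
cap centroid rdr@52mm [ 0.062  -0.0813  0.052 ] 71
cap centroid rdr@52mm [ 0.0613 -0.0266  0.052 ] 65
cap centroid rdr@52mm [0.0607 0.0143 0.052 ] 66
cap centroid rdr@52mm [0.0609 0.0703 0.052 ] 65
cap centroid rdr@52mm [0.0611 0.1305 0.052 ] 59
103.3417
```

View pics/v10.png

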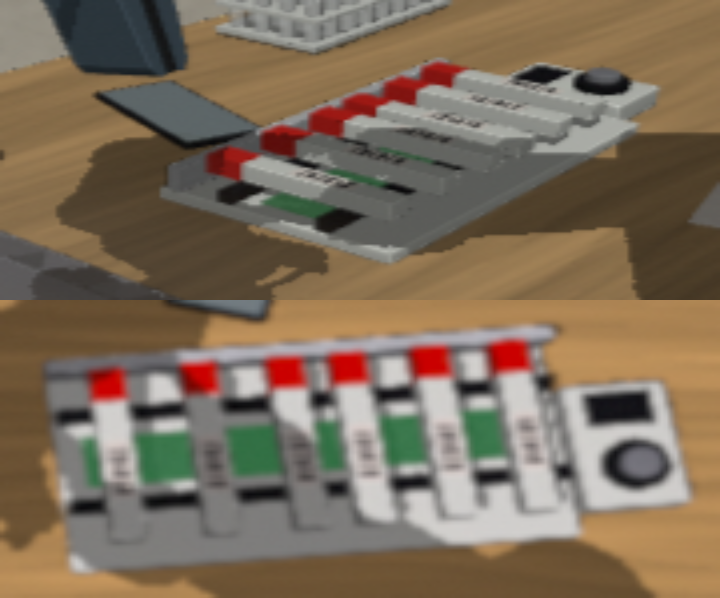

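All six caps now read x≈0.061–0.062 and are evenly spaced. Next I'll press the button.

```bash
python3 - <<'E'
from h import *
B=np.array([.5395,-.3628,0])
arm.move_to(B+[0,0,.20],RV)
arm.move_l(B+[0,0,.065],RV,feed=.15)
arm.sleep(.2);f0=np.array(arm.current_force());z=.058
arm.move_l(B+[0,0,z],RV,feed=.05);log=[]
while z>.036:
    z-=.001;arm.move_l(B+[0,0,z],RV,feed=.02)
    f=arm.current_force()[2]-f0[2];log.append((round(z,3),round(f,1)))
    if f>12:break
arm.sleep(.2);print(log,arm.current_ee_pos(),arm.current_force()-f0)
arm.move_l(B+[0,0,.07],RV,feed=.08)
arm.move_l(B+[0,0,.20],RV,feed=.2)
arm.move_to([.30,.35,.40],RL)
meas("11");print(arm.current_t(),arm.current_force()-f0)
E
```

```text
[(0.057, np.float64(-0.2)), (0.056, np.float64(0.5)), (0.055, np.float64(-0.4)), (0.054, np.float64(1.2)), (0.053, np.float64(0.8)), (0.052, np.float64(2.1)), (0.051, np.float64(2.2)), (0.05, np.float64(3.0)), (0.049, np.float64(2.1)), (0.048, np.float64(3.3)), (0.047, np.float64(4.7)), (0.046, np.float64(7.8)), (0.045, np.float64(20.9))] [ 0.53961602 -0.36290889  0.04604889] [-0.89205439  1.13842618 20.66507011]
cap centroid rdr@52mm [ 0.0618 -0.1327  0.052 ] 69
cap centroid rdr@52mm [ 0.062  -0.0813  0.052 ] 71
cap centroid rdr@52mm [ 0.0613 -0.0266  0.052 ] 65
cap centroid rdr@52mm [0.0607 0.0143 0.052 ] 66
cap centroid rdr@52mm [0.0609 0.0703 0.052 ] 65
cap centroid rdr@52mm [0.061  0.1303 0.052 ] 58
115.1833 [ 1.41408538 -0.23601285  0.20278131]
```

View pics/v11.png

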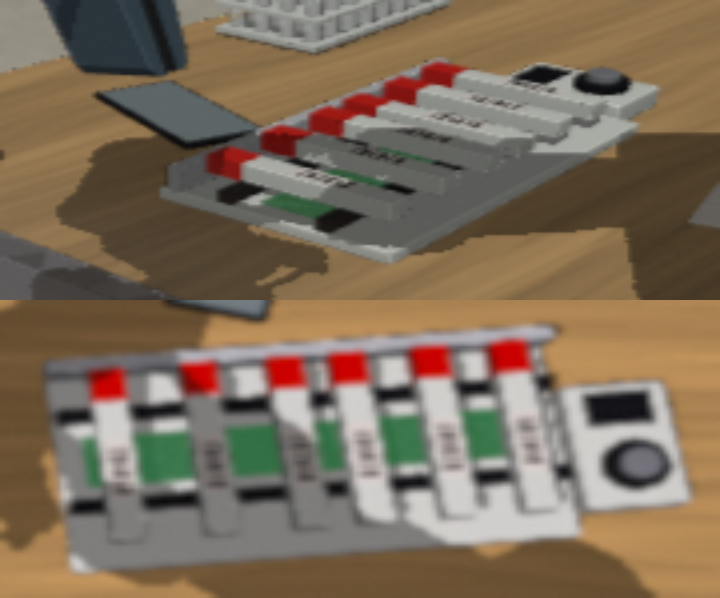

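The button force ramped to about 5 N, then rose sharply to 21 N, so it bottomed out. The cases did not move. I'll compare the bystanders with the first picture, then hand in.

```bash
python3 - <<'E'
from h import *
a=cv2.imread("pics/side0.png").astype(int)
b=snap("side","s12")[...,::-1].astype(int)
for n,(x0,y0,x1,y1) in dict(bottle=(243,160,262,217),phone=(293,170,335,200),carton=(120,255,232,352)).items():
    print(n,np.abs(a-b)[y0:y1,x0:x1].mean().round(1))
cv2.imwrite("pics/s12s.png",b.astype(np.uint8))
E
```

```text
bottle 16.1
phone 14.2
carton 8.7
```

View pics/s12s.png

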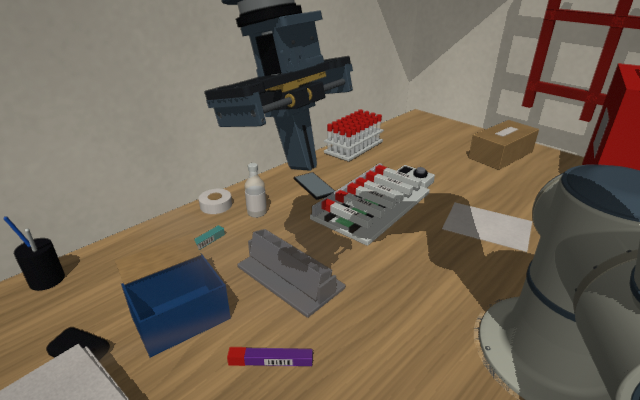

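The holder is empty. The bottle (254,190), phone (315,186) and carton (178,303) are where they were in the first picture; the pixel differences look like shadows and the gripper. The robot touches nothing.

```bash
python3 -c "
from rig import arm
arm.sign_off();print(arm.current_t())"
```

```text
the job is handed in; nothing more can be done
the job is handed in; nothing more can be done
```

The job is handed in, with no verdict reported. All four cases from the holder are flat on the reader, I pushed their caps against the stop with the closed fingertips, and I pressed the scan button and let it go. The last camera check was at about 115 s.

- **Cases:** In the last top view all six cap centroids lie within 1.3 mm of each other along the reader (x = 60.7–62.0 mm). Their centre lines are at about y = −133, −81, −27, 14, 70 and 130 mm, so the closest pair is about 41 mm apart. They look parallel in both views and did not move during the press. I did not measure angles or heights again at the end.
- **Button:** The force rose to about 5 N over the spring travel, then jumped to 21 N as it bottomed out. I judged the press from that and had no direct reading of the joint. It looked released afterwards.
- **Bystanders:** Bottle, phone and carton stand where they were in the first picture, judged by eye. The pixel comparison for them (mean difference 9–16 levels) did not settle it because shadows and the gripper had changed.
- **Disagreements:**
  - The caps in the holder measured about 4 mm higher than the text implies, and about 10 mm off in the holder's x direction. I grasped where the images showed them.
  - After placing, the cases lay about 7 mm short of the stop, not the 4 mm I intended; the push corrected this.
- **Disturbances:** I saw no knocked case and no slackened grip.

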